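# Zero the counter scale with its slotted adjuster

## Robot

A 6-joint arm with a two-finger parallel gripper is mounted at the origin on the work surface. World frame = base frame: x ahead of the robot, y to its left, z up, the work surface at z = 0. Lengths are in m, angles in rad, forces in N, time in s.
With the tool pointing down it reaches from about 0.35 to 0.975 m from the base axis. Payload 4.9 kg.
Tool frame: the origin (TCP) lies midway between the tips of the shut fingers; the grasp point (between the pads) lies 19 mm behind it; z points along the fingers, y is the direction in which the jaws open and shut (so a half turn about z gives the same grasp; the last joint's range is limited). The gripper opens to 85 mm and grips with 20 to 120 N. Pads are 22 mm wide; open, the fingers measure 114 mm over their backs; the gripper's body (76 mm by 85 mm) begins 54 mm behind the grasp point. The pads swing forward as they close: fully open they stand 13 mm farther back than shut.
Start: joints at [-1.272, 0.053, 1.613, -0, 1.476, -0.119], TCP at [0.254, -0.571, 0.231] pointing down, gripper open.
Joint ranges: [-3.01, 3.01], [-1.01, 2.22], [0.06, 2.58], [-1.02, 4.17], [0.09, 2.62], [-3.14, 3.14]. Speed limits (rad/s): [2.57, 2.57, 3.14, 3.14, 3.14, 3.14].

## Interface

Orientations are given as a unit quaternion [w, x, y, z].
In Python, from plant import state, grab_frame, camera_params, job_done, boxes_of gives the robot as it stands.
- The arm moves only by the tool step_arm, never from a script. Its argument "steps" is a list of rows, each a list of 4 numbers: the shift along the tool's x, y, z in mm, then the turn about the tool's z in degrees. A call has 1 to 8 rows; each row shifts and turns the pose as measured when the row begins, along the tool's axes as they then stand; what a row does not reach is not made up. A row lasts 1/10 s, in which the tool goes at most 50 mm and 8.59 degrees, less where a joint would pass 70% of its speed; a pose out of reach is approached as far as the arm can. A call is refused whole if a number of a shift passes 50 or a number of a turn 8.59, either way. A call with a gripper value outside its range is refused whole. "claw" is the opening in per cent of the stroke, from 0 (shut) to 100 (fully open), set as the call begins (left out, the last holds). The fingers move at their own pace and stop on an object; the grip force is fixed at half the most. Time passes only in rows, so rows that do not move let the fingers close. It gives the time, the measured TCP pose, the force and the opening at its end, in the units of the state.
- state(): the state, without advancing time (a new reading comes with each control period).
- grab_frame(name): name is "scene" or "top" or "wrist"; returns (picture, depth): 384x512x3 uint8, red, green, blue; 384x512 float32, m along the optical axis (not along the pixel's ray), 0 where there is no reading.
- camera_params(name): a dict with "mtx" (3x3 intrinsics, pixels), "extrinsics" (4x4, takes a point from camera to world coordinates); the wrist camera has in their place "T_tool_cam" (4x4, takes a point from camera to tool coordinates, whose origin is the TCP and whose axes are the flange's). Camera axes: x right, y down, z forward; pixel columns grow to the right and rows downward; lengths in m; the calibration is good to about 2 mm. A picture is of the moment at which its call begins: read the wrist's pose just before it. camera_params takes no time and is no camera call.
- job_done(): hands the job in, once; it reports no verdict.
Trained networks look in the newest picture that a camera, given by its name, has taken for a name from the list of things; names that differ only in an ending like _2 or _b are one class to them, and where a whole thing is asked for, a point or a joint stands for the part that bears it (a point fixed in the world has none). Each returns a list of dicts, best first, with "p" (0 to 1); they miss things now and then, are a little off and sometimes report something else, mostly with a low value. They report only what shows in the picture. A call takes as long as a camera call.
- boxes_of(camera, label): "box" ([left, top, width, height] in pixels, round what is visible of it).
The state is a dict: "time": time; "joint_pos": joint angles; "joint_vel": joint speeds; "joint_efforts": joint torques, N m; "tool_pos": TCP position; "tool_rot": TCP orientation; "contact_force": force on the tool from outside, world axes, zero at the start; "ft_torque": the same for the moment, N m; "gripper_width": opening from 0.0 (shut) to 1.0 (fully open).
Only numpy, scipy, OpenCV 4.12 (cv2) and the standard library are available. Lean on these libraries where they do the work, as an engineer would, in place of code of your own. Each camera call takes 0.05 s, during which the arm holds its last target. There are 200 camera calls.

## Task

The needle of the counter scale has sunk below zero: with the blue flat screwdriver from the block, feel for the slot of the brass zero screw with a light hand (the adjuster is delicate, never press hard) and turn it clockwise until the needle points at the green zero mark. Then stand the screwdriver upright in a hole of the block, fully down, and let go. Leave the yellow screwdriver, the cups and the weight where they are, and do not touch the scale with your gripper.

Things in the scene. Friction and masses are not known exactly. Their poses are not given: they have to be found in the camera images.
- scale: low white counter scale, fixed; housing 270 (x) x 230 (y) mm, flat deck 85 mm above the table. Origin: centre of its underside on the table; x points from its front (dial side) to its back, y to its left, z up
- dial (a point): centre of the scale's round white dial, 156 mm across, on the front half of the deck, leaning 18 degrees to the front; its back edge, the highest, is 135 mm above the table. The green zero mark lies at the dial's back edge (towards the scale's +x)
- plate (a point): centre of the top of the scale's steel weighing plate, 126 (x) x 225 (y) mm, rims 145 mm above the table; leave it alone
- screw_top (a point): centre of the top face of the brass zero screw, 97 mm above the table, on the scale's front right corner; its axes are the scale's and do not tell the slot's direction. The upright round head is 22 mm across and stands 9 mm proud of a flat dark boss 33 mm across. It turns about the vertical with a friction of about 0.05 N m and stays where it is left
- slot_floor (a point): middle of the floor of the screw's slot, 6 mm under screw_top; axes as the scale's. The slot is straight, right across the head through its centre, 4.2 mm wide, its upper edges bevelled to a mouth 6.6 mm wide. Its direction is not measured: seen from above it starts anywhere within 75 degrees either side of the scale's x axis, and must be seen or felt for
- needle (a joint): angle of the red needle (rad): 0 = on the green zero mark, negative = short of it (anticlockwise of it, seen from above), positive = past it. It starts 0.45 to 0.95 short. It follows the screw one to one: turning the screw clockwise, seen from above, by 1 rad adds 1 rad
- flat_driver: flat screwdriver, 165 mm long, 100 g, blue handle, standing blade down in the block. Origin: middle of the blade's tip edge; z points from the tip up to the handle. Blade 12 mm wide (along its x), 2.2 mm thick (along its y); shaft 8 mm across; black collar 24 mm across from z = 75 to 82 mm, its underside rests on the block
- handle (a point): middle of the flat screwdriver's handle, 121 mm above its tip, axes as the screwdriver's. The handle is hexagonal, 26 mm across flats, from 82 to 160 mm above the tip; two opposite flats face the screwdriver's +y and -y (parallel to the blade's faces), the others lie 60 degrees on
- cross_driver: screwdriver of the same shape with a yellow handle and a cross-head tip, standing in another hole of the block; leave it alone
- stand: white plastic block, fixed, 210 (x) x 60 (y) x 88 mm high, origin at the centre of its underside, x along its length. Three round upright holes 16.5 mm across, 84 mm deep, open on top, at x = -66, 0 and +66 mm, y = 0. The drivers start in the two end holes, either way round; the middle one is free. A driver standing in a hole has its tip 13 mm above the table
- cup0: dessert cup, 75 mm across, 55 mm high, red lid; origin at the centre of its underside; leave it alone
- cup1: dessert cup like cup0; leave it alone
- cup2: dessert cup like cup0; leave it alone
- weight: brass 500 g weight, 44 mm across, 64 mm high; origin at the centre of its underside; leave it alone

How it is judged:
By the outcome, as a careful person would: the job done as asked, in the order asked, and still so for the second after the job is handed in, with the robot touching nothing.
It also fails if it takes over 64 s, if anything falls off the work surface, if the arm or the gripper's body presses on something with over 40 N, if the wrist force passes 120 N, or if a joint passes its speed limit or range.

## Working session

There is one attempt and no reset: what is moved stays moved. The work goes in short steps, Python scripts to look and compute and a tool call to move; the robot and the scene stay as the last step left them, time stands still between calls to the robot, and variables do not carry over. Pictures are saved under pics/ and viewed, about 8 in all and at most 12, crops included, and the job is handed in when it is done.

Besides the shell and the picture viewer there is one more tool, called after "Emit:" as a command line: name --pt "numbers of a row" for each row, then --argument value for the rest. step_arm: Moves the arm, as the interface text tells. Its arguments: {"type":"object","properties":{"steps":{"type":"array"},"claw":{"type":"number"}},"required":["steps"]}

```bash
mkdir -p pics; ls; cat > h.py <<'E'
import numpy as np, cv2
from plant import *
from scipy.spatial.transform import Rotation as R
def q(s): w,x,y,z=s; return R.from_quat([x,y,z,w])
def look(name,fn=None,crop=None,scale=1):
    s=state(); im,d=grab_frame(name); c=camera_params(name)
    K=np.array(c['mtx'])
    if name=='wrist':
        T=np.eye(4);T[:3,:3]=q(s['tool_rot']).as_matrix();T[:3,3]=s['tool_pos'];T=T@np.array(c['T_tool_cam'])
    else: T=np.array(c['extrinsics'])
    if fn:
        o=im[:,:,::-1]
        if crop: l,t,w,h=crop;o=o[t:t+h,l:l+w]
        cv2.imwrite('pics/'+fn,cv2.resize(o,None,fx=scale,fy=scale,interpolation=cv2.INTER_CUBIC))
    return im,d,K,T
def cloud(d,K,T):
    v,u=np.mgrid[:d.shape[0],:d.shape[1]]
    P=np.stack([(u-K[0,2])/K[0,0]*d,(v-K[1,2])/K[1,1]*d,d],-1)@T[:3,:3].T+T[:3,3]
    P[d==0]=np.nan
    return P
def ray(u,v,K,T,z):
    r=T[:3,:3]@np.linalg.inv(K)@[u,v,1]; return T[:3,3]+r*(z-T[2,3])/r[2]
E
python3 - <<'E'
from h import *
print(state())
np.set_printoptions(precision=3,suppress=True)
ims=[]
for n in ['scene','top']:
    im,d,K,T=look(n,n+'0.png'); np.savez(n+'0.npz',im=im,d=d,K=K,T=T)
    print(n,T.tolist(),K[0,0])
    P=cloud(d,K,T)
    for l in ['scale','dial','plate','screw_top','flat_driver','handle','cross_driver','stand','cup0','weight']:
        for b in boxes_of(n,l)[:3]:
            x,y,w,h=b['box']; u,v=int(x+w/2),int(y+h/2)
            print(l,np.round(b['box']),round(b['p'],2),P[min(v,383),min(u,511)])
E
```

```text
pics
{'time': 0.0, 'joint_pos': array([-1.27198372e+00,  5.33270114e-02,  1.61431489e+00,  7.34850579e-06,
        1.47595912e+00, -1.18983499e-01]), 'joint_vel': array([-0.00021918,  0.00059513,  0.00230706, -0.00088405, -0.00132634,
       -0.00022415]), 'joint_efforts': array([ 1.18053867e-03, -3.93687236e+01, -3.70169592e+01, -5.17092383e-05,
        7.06895051e-03, -7.07742664e-07]), 'tool_pos': array([ 0.25341975, -0.57063871,  0.23006902]), 'tool_rot': array([-1.00045811e-03,  9.78259613e-01,  2.07381586e-01, -8.65267252e-05]), 'contact_force': array([ 1.01402086, -0.16844144,  0.0970095 ]), 'ft_torque': array([0.00187903, 0.0053658 , 0.04315162]), 'gripper_width': 0.9989626307172098}
scene [[-0.14284095070247846, 0.8331494861148971, -0.5342830678478357, 1.1585284335446537], [0.9896820929006737, 0.11411533434910771, -0.08664320780149837, 0.15169224649492197], [-0.011216853130641847, -0.5411465829633171, -0.8408534699654698, 1.040568039909654], [0.0, 0.0, 0.0, 1.0]] 461.99864533782574
scale [201. 167. 121. 130.] 0.66 [0.711 0.102 0.137]
scale [106. 160.  18.  28.] 0.31 [ 0.609 
[... 1182 characters left out ...]
61 0.112 0.124]
screw_top [179.  87.  96. 126.] 0.89 [0.663 0.106 0.125]
flat_driver [306. 124.  26.  29.] 0.71 [ 0.716 -0.145  0.049]
flat_driver [356. 220.  20.  15.] 0.62 [ 0.461 -0.234  0.178]
handle [357. 218.  21.  17.] 0.52 [ 0.462 -0.237  0.177]
cross_driver [369. 168.  14.  14.] 0.72 [ 0.587 -0.261  0.176]
cross_driver [175.  86.  98. 129.] 0.29 [0.661 0.112 0.124]
stand [342. 163.  38.  84.] 0.81 [ 0.525 -0.243  0.088]
cup0 [303. 124.  28.  28.] 0.9 [ 0.717 -0.138  0.056]
cup0 [118. 148.  29.  20.] 0.77 [0.657 0.362 0.057]
cup0 [102. 212.  36.  29.] 0.58 [0.471 0.387 0.055]
weight [174.  84.  97. 131.] 0.61 [0.66  0.117 0.128]
weight [342. 164.  42.  85.] 0.3 [ 0.523 -0.248  0.086]
```

View pics/top0.png

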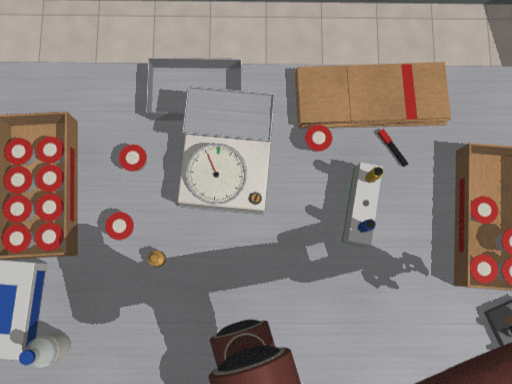

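View pics/scene0.png

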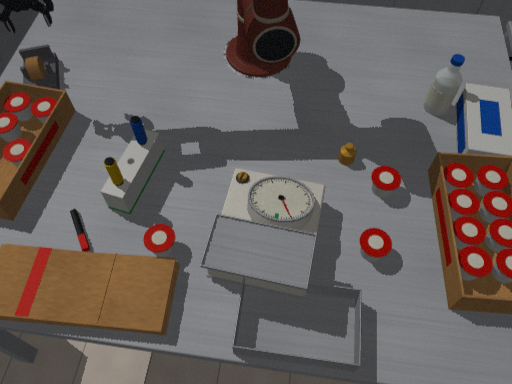

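```bash
python3 - <<'E'
from h import *
np.set_printoptions(precision=4,suppress=True)
for n in ['scene','top']:
    f=np.load(n+'0.npz'); im,d,K,T=[f[k] for k in ['im','d','K','T']]
    P=cloud(d,K,T)
    # block top
    near=(abs(P[...,0]-.525)<.13)&(abs(P[...,1]+.245)<.07)
    m=near&(abs(P[...,2]-.088)<.006)
    r=cv2.minAreaRect((P[m][:,:2]*1000).astype(np.float32)); print(n,'block',r, m.sum())
    hsv=cv2.cvtColor(im,cv2.COLOR_RGB2HSV)
    # driver tops
    for lo,hi,l in [((105,100,30),(130,255,255),'blue'),((20,100,60),(35,255,255),'yel')]:
        mm=(cv2.inRange(hsv,lo,hi)>0)&near&(P[...,2]>.155)
        print(l,mm.sum(),np.nanmedian(P[mm],0))
    ns=(abs(P[...,0]-.66)<.2)&(abs(P[...,1]-.11)<.18)
    m=ns&(abs(P[...,2]-.085)<.006)
    print('deck',cv2.minAreaRect((P[m][:,:2]*1000).astype(np.float32)),np.median(P[m][:,2]))
    m=ns&(P[...,2]>.07)
    print('scale',cv2.minAreaRect((P[m][:,:2]*1000).astype(np.float32)))
    mm=(cv2.inRange(hsv,(12,80,30),(30,255,255))>0)&ns&(abs(P[...,2]-.095)<.012)
    v,u=np.nonzero(mm); print('screw px',u.mean(),v.mean(),mm.sum(),'ray',ray(u.mean(),v.mean(),K,T,.097))
    a=cv2.resize(im[int(v.mean())-22:int(v.mean())+22,int(u.mean())-22:int(u.mean())+22],(396,396),interpolation=cv2.INTER_CUBIC)
    cv2.imwrite(f'pics/scr_{n}.png',a[:,:,::-1])
    print('hand px ray centre', )
a=cv2.imread('pics/scr_scene.png');b=cv2.imread('pics/scr_top.png');cv2.imwrite('pics/scr.png',np.hstack([a,b]))
E
```

```text
scene block ((535.2085571289062, -252.84060668945312), (64.27249908447266, 211.68765258789062), 79.19429779052734) 1357
blue 77 [ 0.4789 -0.2363  0.1682]
yel 80 [ 0.6087 -0.259   0.1682]
deck ((652.72216796875, 113.30122375488281), (228.82025146484375, 261.9197998046875), 84.93268585205078) 0.08445220549191523
scale ((670.7742919921875, 111.2818603515625), (230.2970428466797, 298.252685546875), 84.93732452392578)
screw px 242.0625 176.3875 80 ray [0.5477 0.0347 0.097 ]
hand px ray centre
top block ((530.9807739257812, -256.4688720703125), (61.53959655761719, 211.0645294189453), 79.52887725830078) 1454
blue 57 [ 0.4609 -0.236   0.1725]
yel 59 [ 0.5887 -0.2608  0.1724]
deck ((640.3017578125, 110.39573669433594), (229.38558959960938, 244.5406951904297), 84.83936309814453) 0.0852485773710413
scale ((667.7127685546875, 115.45526885986328), (245.3511505126953, 298.71319580078125), 85.20513153076172)
screw px 254.984375 197.671875 64 ray [0.5415 0.0313 0.097 ]
hand px ray centre
```

View pics/scr.png

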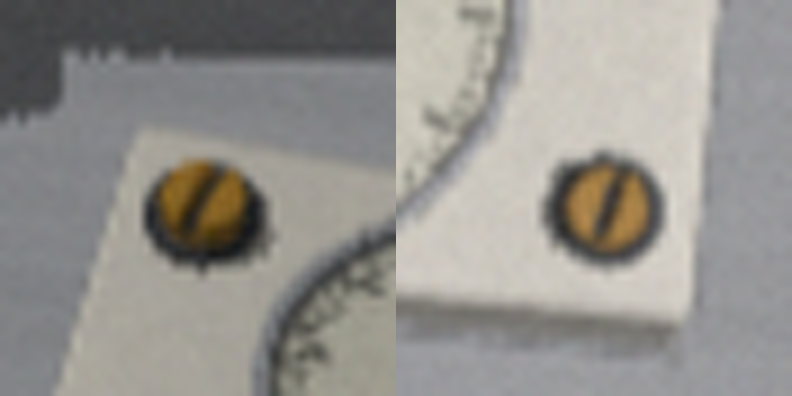

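Emit:
step_arm --pt "40 -26 -15 0" --pt "40 -26 -15 0" --pt "40 -26 -15 0" --pt "40 -26 -10 0" --pt "40 -26 -10 0" --pt "40 -26 -5 0" --pt "40 -26 0 0" --pt "20 -13 0 0"

```text
time: 1.9
tool_pos: [0.4536, -0.2645, 0.3044]
tool_rot: [0.0, 0.979, 0.203, 0.002]
contact_force: [0.5, -0.5, 0.5]
gripper_width: 1.001
```

```bash
python3 - <<'E'
from h import *
np.set_printoptions(precision=4,suppress=True)
s=state();print(s['time'],s['tool_pos'],s['tool_rot'],s['joint_pos'])
print(np.array(camera_params('wrist')['T_tool_cam']))
im,d,K,T=look('wrist','w1.png'); np.savez('w1.npz',im=im,d=d,K=K,T=T)
print(K)
E
```

```text
1.9 [ 0.4536 -0.2645  0.3044] [0.0003 0.9792 0.203  0.0019] [-0.6711 -0.2235  1.7522  0.0026  1.61    0.491 ]
[[ 0.0008 -0.9554 -0.2952  0.0757]
 [ 1.      0.0008 -0.0001  0.0002]
 [ 0.0004 -0.2952  0.9554 -0.1428]
 [ 0.      0.      0.      1.    ]]
[[276.028    0.     259.0699]
 [  0.     276.028  188.0796]
 [  0.       0.       1.    ]]
```

View pics/w1.png

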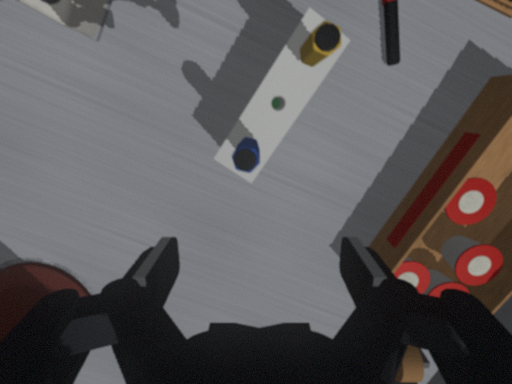

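```bash
python3 - <<'E'
from h import *
np.set_printoptions(precision=4,suppress=True)
f=np.load('w1.npz'); im,d,K,T=[f[k] for k in ['im','d','K','T']]
P=cloud(d,K,T)
near=(abs(P[...,0]-.53)<.15)&(abs(P[...,1]+.25)<.08)
m=near&(abs(P[...,2]-.088)<.006); print('block',cv2.minAreaRect((P[m][:,:2]*1000).astype(np.float32)))
hsv=cv2.cvtColor(im,cv2.COLOR_RGB2HSV)
m=near&(P[...,2]>.165); 
for s in (P[...,0]<.53,P[...,0]>.53):
    p=P[m&s]; print(len(p),p.mean(0),p.max(0),p.min(0),'z',np.median(p[:,2]))
m=near&(P[...,2]>.09)&(P[...,0]<.53); p=P[m]
for z0 in np.arange(.09,.18,.012):
    k=p[(p[:,2]>=z0)&(p[:,2]<z0+.012)]
    if len(k): print(round(z0,3),len(k),k.mean(0))
t=T[:3,3];print('cam',t)
v,u=np.nonzero(m); print(u.min(),u.max(),v.min(),v.max())
c=im[128:188,210:285]; cv2.imwrite('pics/w1c.png',cv2.resize(c,(750,600),interpolation=cv2.INTER_CUBIC)[:,:,::-1])
E
```

```text
block ((532.6181640625, -256.92669677734375), (60.23987579345703, 210.39305114746094), 79.52079010009766)
41032 [ 0.4623 -0.2599  0.3761] [ 0.4944 -0.1918  0.4051] [ 0.4165 -0.33    0.1651] z 0.3824656791682769
857 [ 0.5957 -0.2677  0.1761] [ 0.6101 -0.2543  0.1804] [ 0.5838 -0.2826  0.1651] z 0.17755316790629494
0.09 61 [ 0.4886 -0.2406  0.0922]
0.102 22 [ 0.4781 -0.2446  0.1091]
0.114 27 [ 0.4785 -0.2435  0.1198]
0.126 31 [ 0.4777 -0.2429  0.1316]
0.138 39 [ 0.4781 -0.2428  0.1446]
0.15 36 [ 0.4781 -0.2427  0.1569]
0.162 178 [ 0.4717 -0.2443  0.1717]
0.174 417 [ 0.4683 -0.2444  0.1779]
cam [ 0.5226 -0.2346  0.4474]
0 511 100 383
```

View pics/w1c.png

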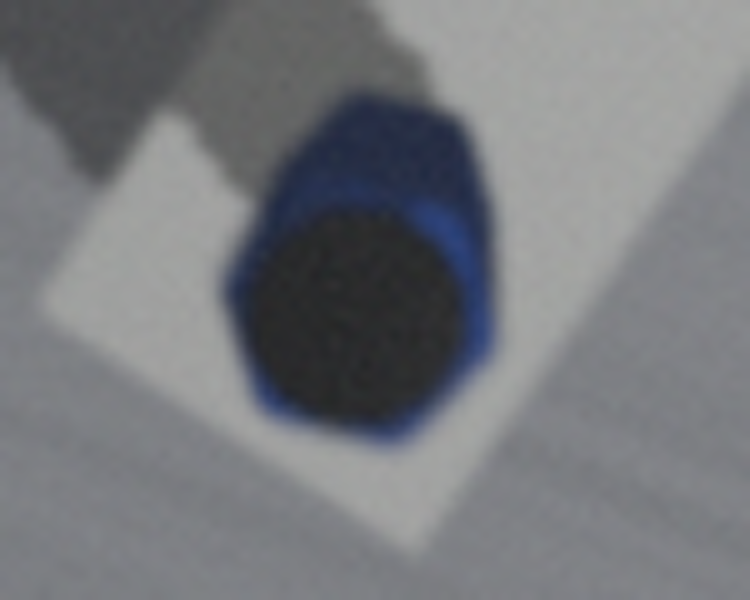

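```bash
python3 - <<'E'
from h import *
f=np.load('w1.npz'); K,T=f['K'],f['T']
s=state();X=q(s['tool_rot']).as_matrix()[:,0];print('tool x yaw',np.degrees(np.arctan2(X[1],X[0])))
pts=[(230,285),(265,410),(400,440),(492,350)]
W=np.array([ray(210+a/10-.5+.05,128+b/10-.45,K,T,.173) for a,b in pts]);print(W)
for i in range(3):
    e=W[i+1]-W[i];print(np.linalg.norm(e)*1e3,np.degrees(np.arctan2(e[1],e[0]))%60)
R_=q(s['tool_rot']).as_matrix();print(R_.T@(np.array([.468,-.2447,.153])-s['tool_pos'])*1e3)
E
```

```text
tool x yaw 23.558529790193962
[[ 0.46614674 -0.23034366  0.173     ]
 [ 0.45564287 -0.23839288  0.173     ]
 [ 0.45822204 -0.25221011  0.173     ]
 [ 0.47052847 -0.25710748  0.173     ]]
13.2333376763417 37.46328428564456
14.055887058829594 40.57337028006195
13.24509082491623 38.29978544761395
[ 18.43983265 -11.26223136 151.59103102]
```

Emit:
step_arm --pt "18.4 -11.3 10 -8" --pt "0 0 10 -7.2" --pt "0 0 10 0" --pt "0 0 10 0"

```text
time: 2.35
tool_pos: [0.4697, -0.2432, 0.266]
tool_rot: [0.002, 0.942, 0.337, 0.004]
contact_force: [-0.5, 0.3, 0.8]
gripper_width: 0.998
```

```bash
cat >> h.py <<'E'
def rel(x,y,z):
    s=state();M=q(s['tool_rot']).as_matrix();X=M[:,0]
    np.set_printoptions(precision=4,suppress=True)
    print('t',s['time'],'pos',s['tool_pos'],'yaw',round(np.degrees(np.arctan2(X[1],X[0])),2),'tilt z',M[:,2],'j6',s['joint_pos'][5],'F',s['contact_force'],'g',s['gripper_width'])
    print('delta tool mm',M.T@(np.array([x,y,z])-s['tool_pos'])*1e3)
E
python3 -c "
from h import *
rel(.468,-.2447,.120)"
```

```text
t 2.35 pos [ 0.4697 -0.2432  0.266 ] yaw 39.38 tilt z [ 0.0099 -0.0017 -0.9999] j6 0.2625725548533864 F [-0.5246  0.3062  0.8011] g 0.9978306116326535
delta tool mm [ -3.2148  -1.0148 146.0278]
```

Emit:
step_arm --pt "-1 -0.5 36 0.5" --pt "-1 -0.5 36 0" --pt "-1 0 36 0" --pt "0 0 30 0" --pt "0 0 8 0" --pt "0 0 0 0"

```text
time: 2.95
tool_pos: [0.4659, -0.2474, 0.113]
tool_rot: [0.002, 0.946, 0.324, 0.004]
contact_force: [-0.4, -0.4, 0.1]
gripper_width: 1.003
```

```bash
python3 -c "
from h import *
rel(.468,-.2447,.120)"
```

```text
t 2.95 pos [ 0.4659 -0.2474  0.113 ] yaw 37.81 tilt z [ 0.0095 -0.002  -1.    ] j6 0.2783095713252524 F [-0.437  -0.4268  0.0906] g 1.0026682388753698
delta tool mm [ 3.3742 -0.7942 -6.9618]
```

Emit:
step_arm --pt "3 -0.8 -6 0" --pt "0 0 0 0"

```text
time: 3.15
tool_pos: [0.4688, -0.246, 0.1219]
tool_rot: [0.004, 0.946, 0.323, 0.005]
contact_force: [-0.5, -0.4, 0.7]
gripper_width: 1.001
```

Emit:
step_arm --pt "0 0 0 0" --pt "0 0 0 0" --pt "0 0 0 0" --pt "0 0 0 0" --pt "0 0 0 0" --pt "0 0 0 0" --claw 0

```text
time: 3.75
tool_pos: [0.4705, -0.2464, 0.1275]
tool_rot: [0.005, 0.946, 0.323, 0.007]
contact_force: [-1.5, 0.2, 2.0]
gripper_width: 0.298
```

```bash
python3 -c "
from h import *
rel(.468,-.2447,.120)"
```

```text
t 3.75 pos [ 0.4705 -0.2464  0.1275] yaw 37.69 tilt z [ 0.0162 -0.0058 -0.9999] j6 0.2865217298407178 F [-1.4814  0.2084  2.0234] g 0.29795809801796214
delta tool mm [-0.9997 -2.9541  7.4639]
```

Emit:
step_arm --pt "0 0 -15 0" --pt "0 0 -25 0" --pt "0 0 -25 0" --pt "0 0 -25 0" --pt "0 0 -20 0" --pt "0 0 -10 0"

```text
time: 4.35
tool_pos: [0.4686, -0.2467, 0.2528]
tool_rot: [0.008, 0.946, 0.323, 0.007]
contact_force: [0.5, 0.6, -0.6]
gripper_width: 0.296
```

```bash
python3 - <<'E'
from h import *
rel(.468,-.2447,.245)
im,d,K,T=look('wrist'); np.savez('w2.npz',im=im,d=d,K=K,T=T)
print(boxes_of('wrist','flat_driver')[:2])
im2,d2,K2,T2=look('scene')
s=state();M=q(s['tool_rot']).as_matrix();tip=s['tool_pos']+M@[0,0,.1]
p=np.linalg.inv(T2)@np.r_[tip,1];p=K2@p[:3];u,v=(p[:2]/p[2]).astype(int);print('scene tip px',u,v)
a=cv2.resize(im[100:300,156:356],(500,500),interpolation=cv2.INTER_CUBIC)
b=cv2.resize(im2[v-30:v+20,u-15:u+15],(300,500),interpolation=cv2.INTER_CUBIC)
cv2.imwrite('pics/w2.png',np.hstack([a,b])[:,:,::-1])
E
```

```text
t 4.35 pos [ 0.4686 -0.2467  0.2528] yaw 37.67 tilt z [ 0.0187 -0.0101 -0.9998] j6 0.28660895872524017 F [ 0.5216  0.6446 -0.5778] g 0.296223407649544
delta tool mm [ 0.6988 -2.1266  7.7354]
[{'box': [229.7, 185.0, 63.0, 138.7], 'p': 0.7}]
scene tip px 134 125
```

View pics/w2.png

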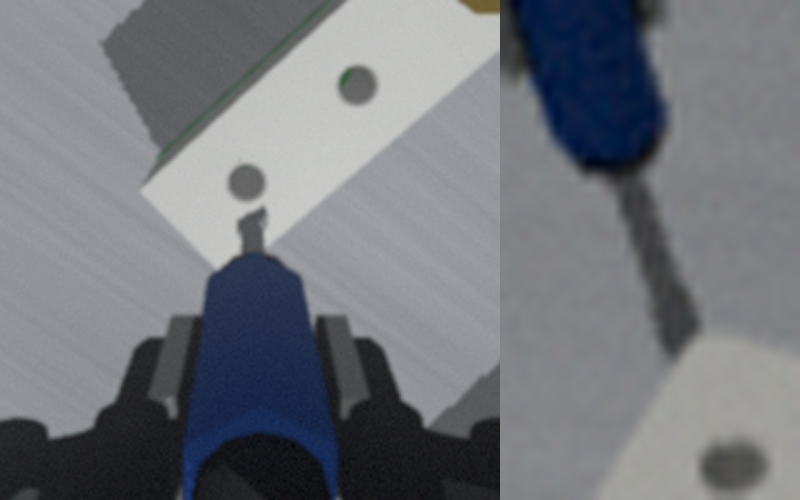

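Emit:
step_arm --pt "25 -20 -8 0" --pt "40 -35 -4 0" --pt "40 -35 0 0" --pt "40 -36 0 0" --pt "30 -30 0 0" --pt "15 -12 0 0" --pt "0 0 0 0"

```text
time: 5.2
tool_pos: [0.5113, 0.0027, 0.2482]
tool_rot: [0.001, 0.947, 0.32, -0.001]
contact_force: [-0.4, 0.2, -0.6]
gripper_width: 0.29
```

```bash
python3 - <<'E'
from h import *
# tip length from w2
f=np.load('w2.npz');C=np.array(camera_params('wrist')['T_tool_cam']);K=f['K']
for u,v in [(252,185.2),(262.4,182.8),(257.3,184)]:
    r=C[:3,:3]@np.linalg.inv(K)@[u,v,1];o=C[:3,3]
    k=-o[0]/r[0];print('at x=0',o+k*r,'at z=.1145',(o+r*(.1145-o[2])/r[2]))
rel(.52,.015,.265)
im,d,K,T=look('wrist','w3.png',crop=(156,20,200,200),scale=3); np.savez('w3.npz',im=im,d=d,K=K,T=T)
p=np.linalg.inv(T)@np.array([.544,.033,.097,1]);p=K@p[:3];print('expect screw px',p[:2]/p[2])
E
```

```text
at x=0 [ 0.         -0.00659833  0.11149191] at z=.1145 [-0.00089489 -0.00667892  0.1145    ]
at x=0 [0.         0.00349028 0.1198532 ] at z=.1145 [0.00154185 0.0034235  0.1145    ]
at x=0 [ 0.         -0.00153132  0.11561082] at z=.1145 [ 0.0003252  -0.00152382  0.1145    ]
t 5.2 pos [0.5113 0.0027 0.2482] yaw 37.38 tilt z [-0.0004 -0.0032 -1.    ] j6 0.779799575195415 F [-0.3763  0.1904 -0.5767] g 0.29039781884275995
delta tool mm [ 14.3851  -4.4806 -16.8539]
expect screw px [254.5514 133.5941]
```

View pics/w3.png

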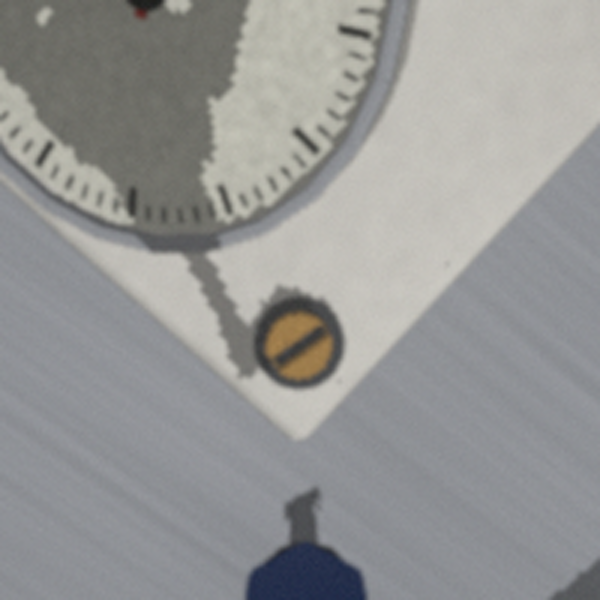

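```bash
python3 - <<'E'
from h import *
f=np.load('w3.npz'); im,d,K,T=[f[k] for k in ['im','d','K','T']]
W=lambda a,b,z:ray(156+(a+.5)/3-.5,20+(b+.5)/3-.5,K,T,z)
print('screw',W(299,341,.097))
e=W(325,328,.097)-W(275,362,.097);print('slot deg hand',np.degrees(np.arctan2(e[1],e[0])))
hsv=cv2.cvtColor(im,cv2.COLOR_RGB2HSV)
m=(hsv[...,1]>80)&(hsv[...,2]>90); m[:110]=0;m[160:]=0;m[:,:235]=0;m[:,280:]=0
n,l,st,ce=cv2.connectedComponentsWithStats(m.astype(np.uint8));print(st,ce)
v,u=np.nonzero(m);hp=cv2.convexHull(np.c_[u,v].astype(np.float32));c,rad=cv2.minEnclosingCircle(hp);print(c,rad,ray(*c,K,T,.097))
g=im[...,0].astype(float)
mask=np.zeros(m.shape,np.uint8);cv2.circle(mask,(round(c[0]),round(c[1])),9,1,-1)
w=np.where(mask>0,np.clip(110-g,0,None),0);vv,uu=np.mgrid[:384,:512]
pts=np.array([ray(a,b,K,T,.097)[:2] for b,a in zip(*np.nonzero(w))]);ww=w[w>0]
mu=np.average(pts,axis=0,weights=ww);C=np.cov(pts.T,aweights=ww);ev,E=np.linalg.eigh(C);print('slot PCA',mu,np.degrees(np.arctan2(E[1,1],E[0,1])),np.sqrt(ev))
# blade
s=state();M=q(s['tool_rot']).as_matrix()
C=np.array(camera_params('wrist')['T_tool_cam'])
def tl(a,b,L):
    r=C[:3,:3]@np.linalg.inv(K)@[156+a/3-.33,20+b/3-.33,1];return C[:3,3]+r*(L-C[2,3])/r[2]
a,b=tl(287,506,.115),tl(320,487,.115);print(a,b,(a+b)/2,'blade yaw in tool',np.degrees(np.arctan2(b[1]-a[1],b[0]-a[0])))
p=ray(c[0],c[1],K,T,.097);rel(p[0],p[1],.097+.115)
E
```

```text
screw [0.54471415 0.03251112 0.097     ]
slot deg hand -18.75462407208739
[[     0      0    512    384 196291]
 [   244    124     20     16    169]
 [   249    131     18     16    148]] [[255.50062917 191.59204446]
 [252.00591716 130.12426036]
 [258.65540541 139.50675676]]
(255.0894775390625, 134.66842651367188) 11.332035064697266 [0.5434554  0.03187761 0.097     ]
slot PCA [0.54314769 0.0312654 ] 162.0689869387377 [0.00101712 0.00541878]
[-0.00424375 -0.00736282  0.115     ] [0.00220236 0.00336459 0.115     ] [-0.00102069 -0.00199912  0.115     ] blade yaw in tool 58.99826708398765
t 5.25 pos [0.511  0.0016 0.2479] yaw 37.32 tilt z [-0.0013 -0.0036 -1.    ] j6 0.7791397677742204 F [ 0.1717 -0.388  -1.7764] g 0.2972974882993619
delta tool mm [44.2903 -4.4079 35.744 ]
```

Emit:
step_arm --pt "20 -1 0 -4.5" --pt "20 -1 5 0" --pt "4 0 5 0" --pt "0 0 3 0"

```text
time: 5.65
tool_pos: [0.5426, 0.0276, 0.2303]
tool_rot: [0.001, 0.934, 0.356, -0.004]
contact_force: [0.3, -0.7, -0.9]
gripper_width: 0.302
```

```bash
python3 - <<'E'
from h import *
rel(.5435,.0318,.097+.115)
im,d,K,T=look('wrist','w4.png',crop=(206,130,100,75),scale=8); np.savez('w4.npz',im=im,d=d,K=K,T=T)
E
```

```text
t 5.65 pos [0.5426 0.0276 0.2303] yaw 41.73 tilt z [-0.0071 -0.0059 -1.    ] j6 0.7602076124725219 F [ 0.2807 -0.6911 -0.8642] g 0.30160266970489674
delta tool mm [ 3.626  -2.5071 18.2904]
```

View pics/w4.png

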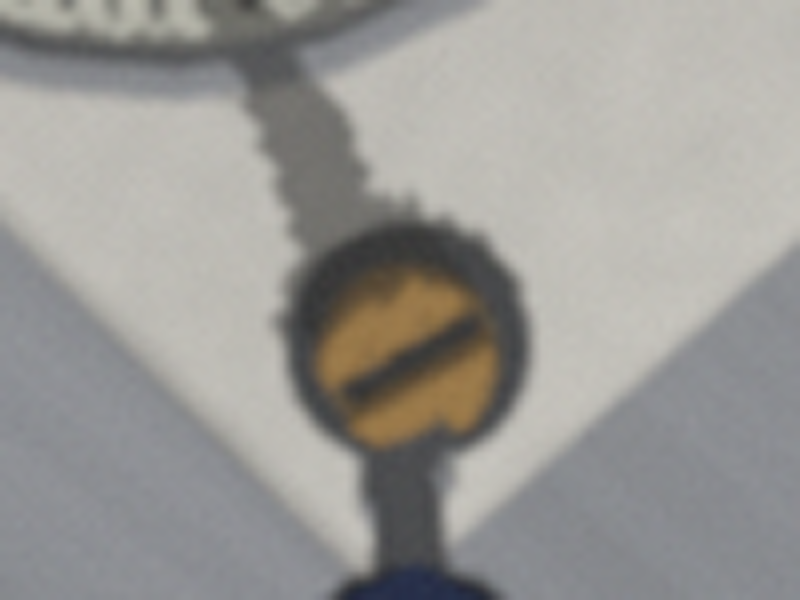

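```bash
cat > t.py <<'E'
from h import *
import sys
C=np.array(camera_params('wrist')['T_tool_cam'])
K=np.array(camera_params('wrist')['mtx'])
s=state()
def tl(a,b,L):
    r=C[:3,:3]@np.linalg.inv(K)@[206+a/8-.45,130+b/8-.45,1];return C[:3,3]+r*(L-C[2,3])/r[2]
L=.115; h=s['tool_pos'][2]-.097
a,b=tl(370,462,L),tl(447,428,L)
print('tip',(a+b)/2*1e3,'ang',np.degrees(np.arctan2(b[1]-a[1],b[0]-a[0])))
print('screw',tl(408,358,h)*1e3)
a,b=tl(345,392,h),tl(480,326,h); print('slot',(a+b)/2*1e3,np.degrees(np.arctan2(b[1]-a[1],b[0]-a[0])))
E
python3 t.py
```

```text
tip [ -1.03296489  -2.18539241 115.        ] ang 65.24621421007144
screw [  5.3820776   -2.38165174 132.68857035]
slot [  5.23005501  -1.84277779 132.68857035] 63.23055233114319
```

Emit:
step_arm --pt "3.5 0 6 0" --pt "2.5 0 5 0" --pt "0 0 2 0" --pt "0 0 0 0"

```text
time: 6.1
tool_pos: [0.5455, 0.0291, 0.2148]
tool_rot: [0.001, 0.935, 0.354, -0.006]
contact_force: [-0.3, -0.5, -1.2]
gripper_width: 0.298
```

```bash
python3 - <<'E'
from h import *
rel(.5435,.0318,.097+.115)
im,d,K,T=look('wrist','w5.png',crop=(206,130,100,75),scale=8); np.savez('w5.npz',im=im,d=d,K=K,T=T)
E
```

```text
t 6.1 pos [0.5455 0.0291 0.2148] yaw 41.51 tilt z [-0.0096 -0.0066 -0.9999] j6 0.7679406679295313 F [-0.2952 -0.5061 -1.1868] g 0.2975753880388503
delta tool mm [ 0.3312 -3.3036  2.8195]
```

View pics/w5.png

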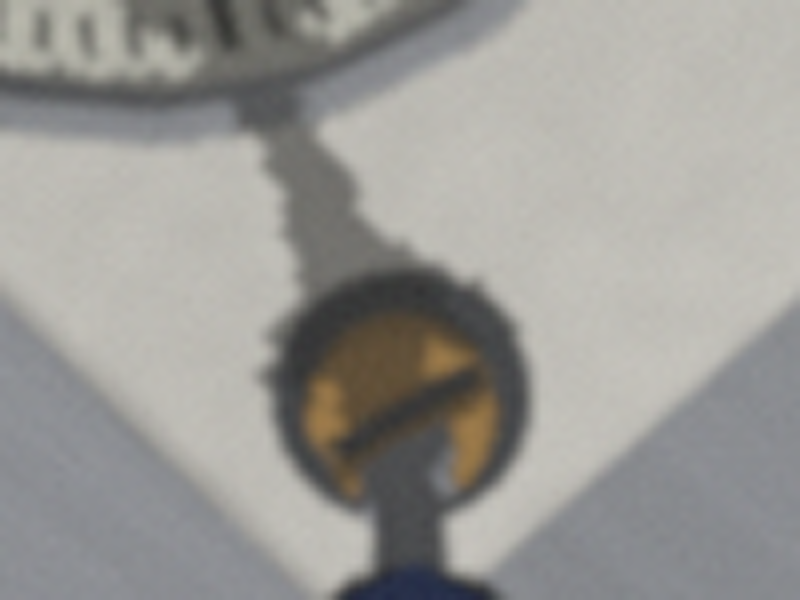

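```bash
sed -i 's/tl(408,358,h)/tl(402,408,h)/; s/tl(345,392,h),tl(480,326,h)/tl(345,443,h),tl(480,380,h)/' t.py; python3 t.py
```

```text
tip [ -1.03283429  -2.18616066 115.        ] ang 65.24617433837028
screw [  2.81010784  -2.99087787 118.00156702]
slot [  2.34814115  -1.7407702  118.00156702] 64.1221281492019
```

Emit:
step_arm --pt "3.4 0 0 0" --pt "1 0 0 0"

```text
time: 6.35
tool_pos: [0.5492, 0.0321, 0.2156]
tool_rot: [0.002, 0.935, 0.354, -0.005]
contact_force: [0.3, -0.5, -1.0]
gripper_width: 0.296
```

```bash
python3 -c "
from h import *
rel(.5455,.0291,.2148)"
```

```text
t 6.35 pos [0.5492 0.0321 0.2156] yaw 41.5 tilt z [-0.0082 -0.0066 -0.9999] j6 0.7740927960665962 F [ 0.2686 -0.4549 -1.0459] g 0.29594554926008404
delta tool mm [-4.7625 -0.1827  0.8466]
```

Emit:
step_arm --pt "-1.3 0 1.5 0" --pt "0 0 1 0"

```text
time: 6.55
tool_pos: [0.5486, 0.0314, 0.2136]
tool_rot: [0.002, 0.935, 0.355, -0.005]
contact_force: [-1.0, 1.1, -1.4]
gripper_width: 0.293
```

```bash
python3 -c "
from h import *
rel(.5455,.0291,.2148)
look('wrist','w6.png',crop=(206,130,100,75),scale=8)"
```

```text
t 6.55 pos [0.5486 0.0314 0.2136] yaw 41.53 tilt z [-0.0071 -0.0068 -1.    ] j6 0.7723147776298096 F [-0.983   1.0568 -1.3937] g 0.29310423640412125
delta tool mm [-3.8517 -0.3663 -1.1384]
```

View pics/w6.png

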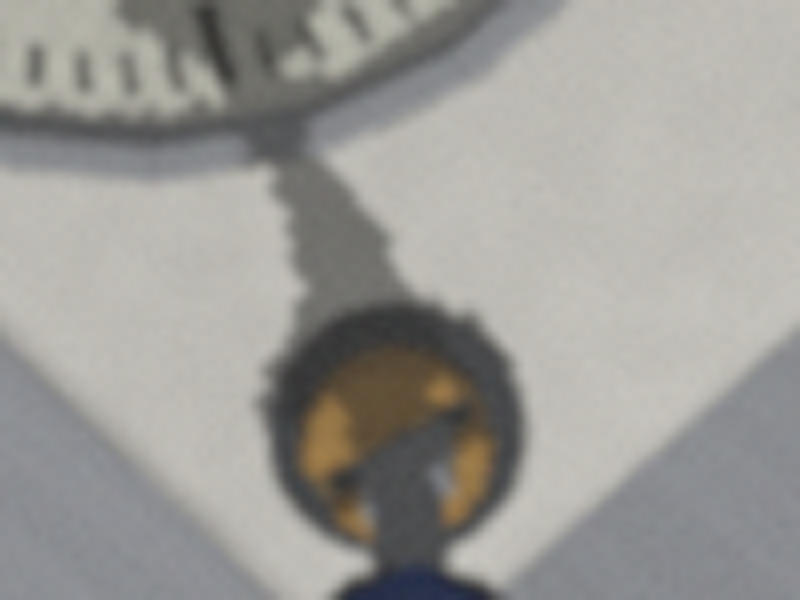

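Emit:
step_arm --pt "0 0 1.5 0" --pt "0 0 1.5 0"

```text
time: 6.8
tool_pos: [0.5487, 0.0314, 0.2106]
tool_rot: [0.002, 0.935, 0.355, -0.004]
contact_force: [-0.5, 0.3, -1.5]
gripper_width: 0.294
```

Emit:
step_arm --pt "0 0 1.5 0"

```text
time: 6.9
tool_pos: [0.5486, 0.0314, 0.2089]
tool_rot: [0.002, 0.935, 0.355, -0.004]
contact_force: [-0.0, -0.2, -1.7]
gripper_width: 0.299
```

Emit:
step_arm --pt "0 0 1.5 0"

```text
time: 7.0
tool_pos: [0.5486, 0.0314, 0.2072]
tool_rot: [0.002, 0.935, 0.355, -0.004]
contact_force: [-0.4, -0.0, -1.1]
gripper_width: 0.297
```

Emit:
step_arm --pt "0 0 1 0"

```text
time: 7.1
tool_pos: [0.5485, 0.0314, 0.2059]
tool_rot: [0.002, 0.935, 0.355, -0.005]
contact_force: [0.2, 0.6, -1.1]
gripper_width: 0.295
```

Emit:
step_arm --pt "0 0 1 0"

```text
time: 7.2
tool_pos: [0.5486, 0.0314, 0.2052]
tool_rot: [0.002, 0.935, 0.355, -0.004]
contact_force: [-0.9, 0.9, 4.7]
gripper_width: 0.3
```

Emit:
step_arm --pt "0 0 0.8 0"

```text
time: 7.3
tool_pos: [0.5487, 0.0314, 0.2052]
tool_rot: [0.002, 0.935, 0.355, -0.004]
contact_force: [-0.9, -0.4, 4.0]
gripper_width: 0.296
```

```bash
cat > needle.py <<'E'
from h import *
import sys
a=np.radians(-5.07)
ex=np.array([np.cos(a),np.sin(a),0]);ey=np.array([-np.sin(a),np.cos(a),0])
dx=ex*np.cos(np.radians(18))+np.array([0,0,np.sin(np.radians(18))]); n=np.cross(dx,ey)
def angle(im,K,T,cen):
    def plane(u,v):
        r=T[:3,:3]@np.linalg.inv(K)@[u,v,1];k=((cen-T[:3,3])@n)/(r@n);p=T[:3,3]+k*r-cen
        return p@dx,p@ey
    hsv=cv2.cvtColor(im,cv2.COLOR_RGB2HSV).astype(int)
    vv,uu=np.mgrid[:im.shape[0],:im.shape[1]]
    red=((hsv[...,0]<8)|(hsv[...,0]>172))&(hsv[...,1]>90)&(hsv[...,2]>50)
    gr=(hsv[...,0]>40)&(hsv[...,0]<85)&(hsv[...,1]>70)&(hsv[...,2]>40)
    out={}
    for k,m,lo,hi in(('red',red,.012,.075),('green',gr,.04,.085)):
        q_=np.array([plane(u,v) for v,u in zip(*np.nonzero(m))]).reshape(-1,2)
        q_=q_[(np.hypot(*q_.T)>lo)&(np.hypot(*q_.T)<hi)]
        th=np.degrees(np.arctan2(q_[:,1],q_[:,0])) if len(q_) else np.array([np.nan])
        out[k]=(len(q_),round(float(np.median(th)),2),np.round(q_.mean(0)*1e3,1) if len(q_) else None)
    return out
def hub(n_):
    f=np.load(n_+'0.npz');im,K,T=f['im'],f['K'],f['T'];P=cloud(f['d'],K,T)
    return f
sc=np.array([.5437,.0318,0])  # screw, dial centre found from scale frame below
def centre(): return np.load('cen.npy')
if __name__=='__main__':
    for n_ in sys.argv[1:]:
        s=look(n_); print(n_,angle(s[0],s[2],s[3],np.load(f'cen_{n_}.npy')))
E
python3 - <<'E'
from needle import *
for nme in ('top','scene'):
    f=np.load(nme+'0.npz');im,K,T,d=f['im'],f['K'],f['T'],f['d'];P=cloud(d,K,T)
    # hub px by eye, refined with darkest blob
    u,v={'top':(216,175),'scene':(282,198)}[nme]
    g=im[v-6:v+7,u-6:u+7].sum(2).astype(float);w=np.clip(200-g,0,None);yy,xx=np.mgrid[-6:7,-6:7]
    u2,v2=u+(w*xx).sum()/w.sum(),v+(w*yy).sum()/w.sum()
    c=ray(u2,v2,K,T,.112);np.save(f'cen_{nme}.npy',c);print(nme,u2,v2,c,P[v,u],angle(im,K,T,c))
print(state()['ft_torque'],state()['contact_force'])
E
python3 needle.py top scene
```

```text
top 215.59077231695085 173.91775325977935 [0.60049395 0.13299817 0.112     ] [0.59719403 0.1317545  0.11430206] {'red': (22, 26.47, array([30. , 14.9])), 'green': (18, -1.04, array([63. , -1.1]))}
scene 280.95331695331697 197.35012285012286 [0.60306281 0.13545784 0.112     ] [0.60378419 0.13804552 0.11082618] {'red': (24, 28.16, array([28.5, 15.5])), 'green': (16, 0.26, array([63.8,  0.1]))}
[0.1325525  0.49300783 0.00194625] [-0.85517337 -0.43466963  4.00016766]
top {'red': (737, -78.58, array([  5.4, -39.4])), 'green': (20, -1.28, array([62.1, -1.3]))}
scene {'red': (24, 28.16, array([28.5, 15.5])), 'green': (16, -0.24, array([62.8, -0.2]))}
```

Emit:
step_arm --pt "0 0 -0.8 0" --pt "0 0 0 4" --pt "0 0 0 4"

```text
time: 7.7
tool_pos: [0.5487, 0.0307, 0.2054]
tool_rot: [0.003, 0.958, 0.286, -0.004]
contact_force: [-0.4, -0.9, 0.8]
gripper_width: 0.3
```

```bash
python3 needle.py scene; python3 -c "
from h import *
rel(.5487,.0314,.2052);print(state()['ft_torque'])"
```

```text
scene {'red': (24, 28.16, array([28.5, 15.5])), 'green': (15, 0.02, array([63.2,  0. ]))}
t 7.75 pos [0.5487 0.0307 0.2054] yaw 33.16 tilt z [-0.0064 -0.0085 -0.9999] j6 0.9183284229300418 F [ 0.2351 -1.277  -0.1817] g 0.29897624267578315
delta tool mm [ 0.391  -0.5609  0.2149]
[-0.3075  0.1543 -0.0193]
```

Emit:
step_arm --pt "0 0 0 4" --pt "0 0 0 4" --pt "0 0 0 4"

```text
time: 8.05
tool_pos: [0.5483, 0.0299, 0.2054]
tool_rot: [0.005, 0.983, 0.182, -0.005]
contact_force: [-0.6, -1.4, 1.2]
gripper_width: 0.298
```

```bash
python3 needle.py scene; python3 -c "
from h import *
rel(.5487,.0314,.2052);print(state()['ft_torque'])"
```

```text
scene {'red': (25, 21.97, array([31.1, 12.6])), 'green': (15, 0.02, array([63.2,  0. ]))}
t 8.1 pos [0.5483 0.0299 0.2054] yaw 20.82 tilt z [-0.0075 -0.0107 -0.9999] j6 1.1334358625989407 F [-1.3075 -0.7586  1.2671] g 0.294851938009007
delta tool mm [ 0.8958 -1.3159  0.1444]
[-0.2123  0.3104  0.0866]
```

Emit:
step_arm --pt "0 0 0 5" --pt "0 0 0 5" --pt "0 0 0 4"

```text
time: 8.4
tool_pos: [0.5478, 0.0291, 0.2054]
tool_rot: [0.006, 0.998, 0.059, -0.005]
contact_force: [-1.7, -0.5, 1.6]
gripper_width: 0.293
```

```bash
python3 needle.py scene; python3 -c "
from h import *
rel(.5487,.0314,.2052);print(state()['ft_torque'])"
```

```text
scene {'red': (24, 7.44, array([31.4,  4.3])), 'green': (16, 0.26, array([63.8,  0.1]))}
t 8.45 pos [0.5478 0.0291 0.2054] yaw 6.61 tilt z [-0.0092 -0.0128 -0.9999] j6 1.3813807518756778 F [-1.4987 -0.7511  2.1517] g 0.2948142689789694
delta tool mm [ 1.1794 -2.2162  0.1236]
[-0.2141  0.383   0.0317]
```

Emit:
step_arm --pt "0 0 0 2.5" --pt "0 0 0 2.5" --pt "0 0 0 0"

```text
time: 8.75
tool_pos: [0.5475, 0.0288, 0.2054]
tool_rot: [0.007, 1.0, 0.017, -0.005]
contact_force: [-0.8, -0.3, 1.7]
gripper_width: 0.295
```

```bash
python3 needle.py scene scene top; python3 -c "
from h import *
rel(.5487,.0314,.2052);print(state()['ft_torque'])
im,d,K,T=look('scene');np.savez('s5.npz',im=im,K=K,T=T)
o=im[168:228,242:322]; cv2.imwrite('pics/s5.png',cv2.resize(o,None,fx=10,fy=10,interpolation=cv2.INTER_CUBIC)[:,:,::-1])"
```

```text
scene {'red': (21, 2.29, array([33.9,  1.4])), 'green': (16, 0.26, array([63.8,  0.1]))}
scene {'red': (21, 2.29, array([33.9,  1.4])), 'green': (15, 0.02, array([63.2,  0. ]))}
top {'red': (752, -79.19, array([  5.6, -40. ])), 'green': (16, -1.04, array([63.8, -1.1]))}
t 8.9 pos [0.5475 0.0288 0.2054] yaw 1.91 tilt z [-0.0101 -0.0134 -0.9999] j6 1.46330792961979 F [-0.3974 -0.3174  1.2451] g 0.29914589733903796
delta tool mm [ 1.284  -2.5503  0.1387]
[-0.0901  0.3642  0.0562]
```

View pics/s5.png

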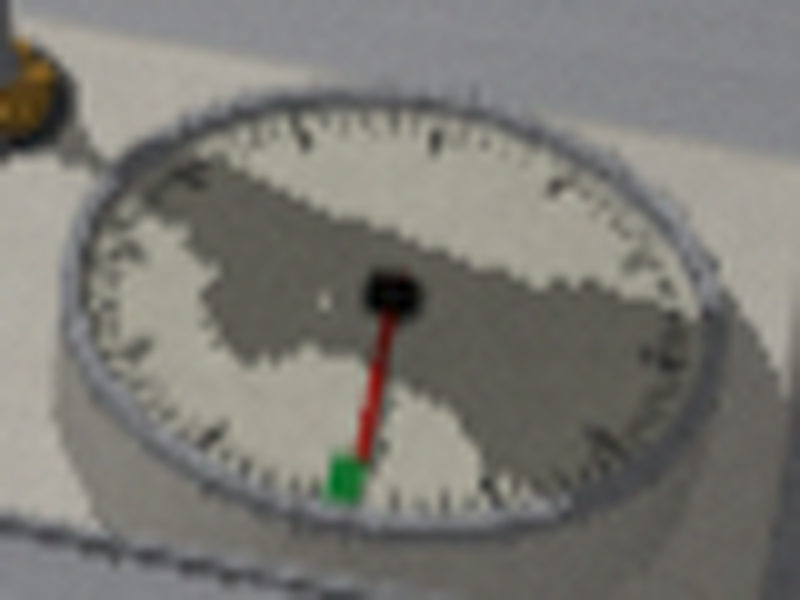

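Emit:
step_arm --pt "0 0 0 1.4" --pt "0 0 0 1.1" --pt "0 0 0 0"

```text
time: 9.25
tool_pos: [0.5474, 0.0287, 0.2053]
tool_rot: [0.007, 1.0, -0.006, -0.005]
contact_force: [-1.4, -0.7, 0.9]
gripper_width: 0.297
```

```bash
cat > fine.py <<'E'
from needle import *
# sub-pixel: weighted needle line and green centroid in dial plane
ims=[look('scene') for _ in range(3)]
K,T=ims[0][2:];im=np.mean([i[0].astype(float) for i in ims],0);cen=np.load('cen_scene.npy')
def plane(u,v):
    r=T[:3,:3]@np.linalg.inv(K)@[u,v,1];k=((cen-T[:3,3])@n)/(r@n);p=T[:3,3]+k*r-cen
    return p@dx*1e3,p@ey*1e3
red=np.clip(im[...,0]-np.maximum(im[...,1],im[...,2])-25,0,None)
gr=np.clip(im[...,1]-np.maximum(im[...,0],im[...,2])-20,0,None)
res={}
for k,w in(('r',red),('g',gr)):
    v,u=np.nonzero(w);sel=(u>240)&(u<324)&(v>165)&(v<230);v,u=v[sel],u[sel]
    p=np.array([plane(a,b) for a,b in zip(u,v)]);ww=w[v,u];c=np.average(p,axis=0,weights=ww)
    print(k,len(p),c,'centroid ang',np.degrees(np.arctan2(c[1],c[0])))
    if k=='r':
        f=np.polyfit(p[:,0],p[:,1],1,w=np.sqrt(ww));print('line slope deg',np.degrees(np.arctan(f[0])),'icpt mm',f[1],'y at green',np.polyval(f,63.5))
E
python3 fine.py; python3 -c "
from h import *
rel(.5487,.0314,.2052)"
```

```text
r 32 [34.53349041 -1.89574664] centroid ang -3.142148902559909
line slope deg 26.89892810345014 icpt mm -19.414773925042752 y at green 12.799121042778047
g 19 [63.37130159 -0.25994737] centroid ang -0.23502442004793
t 9.4 pos [0.5474 0.0287 0.2053] yaw -0.68 tilt z [-0.0105 -0.0138 -0.9998] j6 1.5086790926723979 F [-1.5229 -0.5686  2.1433] g 0.29480916243618754
delta tool mm [ 1.3153 -2.6965  0.0774]
```

```bash
sed -i "s/    print(k,len(p)/    g_=(p[:,0]>12)\&(abs(p[:,1])<12);p,ww=p[g_],ww[g_];c=np.average(p,axis=0,weights=ww)\n    print(k,len(p)/" fine.py; python3 fine.py; python3 needle.py scene
```

```text
r 24 [37.19068778 -0.30850407] centroid ang -0.47526886202959484
line slope deg 0.20437710872176756 icpt mm -0.4411658059895798 y at green -0.2146569504047598
g 19 [63.32150244 -0.22870373] centroid ang -0.2069392105523081
scene {'red': (22, -0.26, array([33. , -0.3])), 'green': (16, 0.26, array([63.8,  0.1]))}
```

Emit:
step_arm --pt "0 0 0 -3" --pt "0 0 0 -2" --pt "0 0 -5 0" --pt "0 0 -15 0" --pt "0 0 -25 0" --pt "0 0 -20 0" --pt "0 0 -5 0"

```text
time: 10.3
tool_pos: [0.5482, 0.0305, 0.2779]
tool_rot: [0.005, 0.999, 0.038, -0.005]
contact_force: [0.8, 0.3, -1.3]
gripper_width: 0.299
```

```bash
python3 fine.py; python3 -c "
from h import *
rel(.468,-.2447,.27)"
```

```text
r 24 [35.0843633  -0.32633704] centroid ang -0.5329210608267554
line slope deg 0.2912925275195192 icpt mm -0.5047079639727282 y at green -0.1818703130641805
g 19 [63.38551403 -0.24585517] centroid ang -0.22223363052076944
t 10.45 pos [0.547  0.0305 0.2745] yaw 4.34 tilt z [-0.0147 -0.0112 -0.9998] j6 1.421259268055605 F [ 0.0297 -0.1763 -1.6131] g 0.2994790768609418
delta tool mm [-99.5251 268.3311   8.7241]
```

Emit:
step_arm --pt "-10 30 0 0" --pt "-20 45 0 0" --pt "-20 48 0 0" --pt "-20 48 0 0" --pt "-20 45 0 0" --pt "-17 35 0 0" --pt "-8 14 0 0" --pt "0 0 0 0"

```text
time: 11.25
tool_pos: [0.4466, -0.2446, 0.2654]
tool_rot: [0.001, 0.999, 0.039, -0.015]
contact_force: [-0.1, -0.3, -1.1]
gripper_width: 0.296
```

```bash
python3 -c "
from h import *
rel(.468,-.2447,.222)"
```

```text
t 11.25 pos [ 0.4466 -0.2446  0.2654] yaw 4.49 tilt z [-0.0306 -0.0025 -0.9995] j6 0.8565257764699161 F [-0.0872 -0.2897 -1.0611] g 0.29603548006906016
delta tool mm [22.6219  1.8044 42.7239]
```

Emit:
step_arm --pt "6 1 10 0" --pt "4 1 10 0" --pt "0 0 5 0" --pt "0 0 0 0"

```text
time: 11.65
tool_pos: [0.4566, -0.2426, 0.2339]
tool_rot: [-0.002, 0.999, 0.04, -0.017]
contact_force: [0.1, 0.8, -0.9]
gripper_width: 0.294
```

```bash
python3 - <<'E'
from h import *
rel(.4677,-.2449,.088)
im,d,K,T=look('wrist','w7.png',crop=(206,110,100,75),scale=8); np.savez('w7.npz',im=im,d=d,K=K,T=T)
P=cloud(d,K,T);near=(abs(P[...,0]-.53)<.15)&(abs(P[...,1]+.25)<.08)
m=near&(abs(P[...,2]-.088)<.006); print('block',cv2.minAreaRect((P[m][:,:2]*1000).astype(np.float32)))
E
```

```text
t 11.65 pos [ 0.4566 -0.2426  0.2339] yaw 4.64 tilt z [-0.0348  0.0022 -0.9994] j6 0.8687892115137238 F [ 0.1248  0.8011 -0.9355] g 0.2944919862080132
delta tool mm [ 15.9002   3.9044 145.4655]
block ((526.9321899414062, -255.63853454589844), (60.151649475097656, 199.66998291015625), 79.4692153930664)
```

View pics/w7.png

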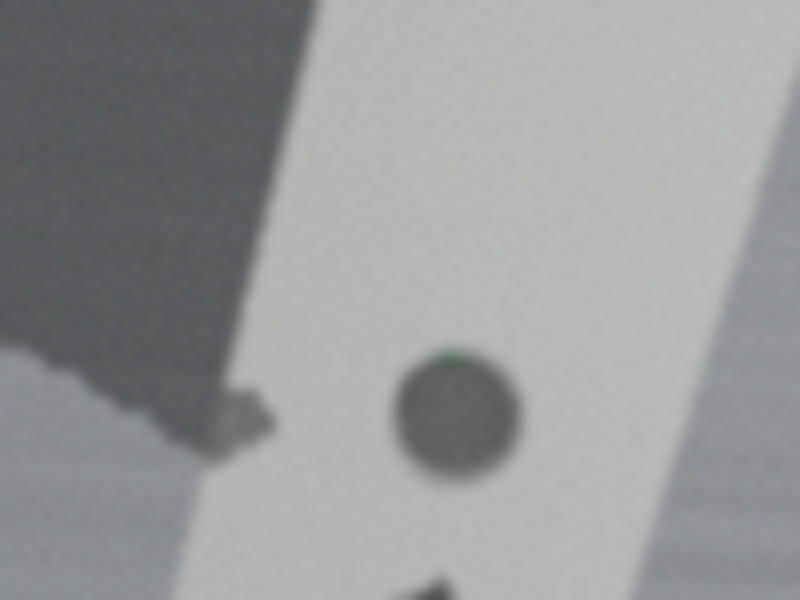

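```bash
python3 - <<'E'
from h import *
f=np.load('w7.npz');K,T=f['K'],f['T'];s=state();M=q(s['tool_rot']).as_matrix()
h=ray(206+457/8-.45,110+416/8-.45,K,T,.088);print(h,'hole in tool',M.T@(h-s['tool_pos'])*1e3)
C=np.array(camera_params('wrist')['T_tool_cam'])
def tl(a,b,L):
    r=C[:3,:3]@np.linalg.inv(K)@[206+a/8-.45,110+b/8-.45,1];return C[:3,3]+r*(L-C[2,3])/r[2]
print('tip right end',tl(447,580,.114)*1e3)
E
```

```text
[ 0.46789    -0.24479306  0.088     ] hole in tool [ 15.94532065   3.75608304 145.85680983]
tip right end [  2.44980805   2.28887371 114.        ]
```

Emit:
step_arm --pt "8 3 0 0" --pt "5 2 4 0" --pt "1 0.5 4 0" --pt "0 0 0 0"

```text
time: 12.1
tool_pos: [0.4734, -0.2466, 0.2262]
tool_rot: [-0.001, 0.999, 0.042, -0.016]
contact_force: [0.1, 0.7, -0.2]
gripper_width: 0.298
```

```bash
cat > tip.py <<'E'
from h import *
s=state();M=q(s['tool_rot']).as_matrix()
t=s['tool_pos']+M@[-.0006,-.0023,.114];np.set_printoptions(precision=4,suppress=True)
e=np.array([.4679,-.2448,.013])-t
print('tip',t,'err world mm',e*1e3,'horizontal err in tool',(M.T@(e*[1,1,0]))*1e3,'tiltz',M[:,2],'F',s['contact_force'],s['time'],'tq',s['ft_torque'])
E
python3 tip.py
```

```text
tip [ 0.4689 -0.2442  0.1123] err world mm [ -0.9684  -0.556  -99.3276] horizontal err in tool [-1.0107  0.4737  0.031 ] tiltz [-0.0325  0.0008 -0.9995] F [ 0.0774  0.7173 -0.1746] 12.1 tq [-0.0216 -0.0119  0.0327]
```

Emit:
step_arm --pt "0 0.5 8 0" --pt "0 0 8 0" --pt "0 0 8 0" --pt "0.2 0 6 0"

```text
time: 12.5
tool_pos: [0.4727, -0.2475, 0.1948]
tool_rot: [-0.001, 0.999, 0.041, -0.016]
contact_force: [-0.2, -1.4, -1.3]
gripper_width: 0.297
```

```bash
python3 tip.py
```

```text
tip [ 0.4684 -0.2453  0.0808] err world mm [ -0.4839   0.4915 -67.8349] horizontal err in tool [-0.4414 -0.5298  0.015 ] tiltz [-0.0313 -0.0002 -0.9995] F [-0.2359 -1.4126 -1.2671] 12.5 tq [-0.0325 -0.0756 -0.0311]
```

In the hole mouth, no contact. Continue down.

Emit:
step_arm --pt "0 -0.3 8 0" --pt "0.2 -0.2 8 0" --pt "0.3 0 8 0" --pt "0.3 0 8 0"

```text
time: 12.9
tool_pos: [0.472, -0.2468, 0.1595]
tool_rot: [-0.001, 0.999, 0.041, -0.016]
contact_force: [-0.4, 0.3, -1.7]
gripper_width: 0.296
```

```bash
python3 tip.py
```

```text
tip [ 0.4676 -0.2445  0.0456] err world mm [  0.3029  -0.3085 -32.628 ] horizontal err in tool [ 0.2763  0.3324 -0.0097] tiltz [-0.0318  0.0002 -0.9995] F [-0.3996  0.3    -1.6604] 12.9 tq [ 0.0103 -0.0276  0.0257]
```

Emit:
step_arm --pt "0.3 0.2 8 0" --pt "0.3 0 8 0" --pt "0.2 0 7 0"

```text
time: 13.2
tool_pos: [0.472, -0.2468, 0.1341]
tool_rot: [-0.001, 0.999, 0.041, -0.016]
contact_force: [0.7, -0.8, -1.2]
gripper_width: 0.297
```

```bash
python3 tip.py
```

```text
tip [ 0.4675 -0.2445  0.0202] err world mm [ 0.3833 -0.3326 -7.1799] horizontal err in tool [ 0.3543  0.3631 -0.0125] tiltz [-0.0322  0.0005 -0.9995] F [ 0.6693 -0.7742 -1.1652] 13.2 tq [-0.0168 -0.0743 -0.033 ]
```

Emit:
step_arm --pt "0.3 0.2 4 0" --pt "0 0 1.5 0"

```text
time: 13.4
tool_pos: [0.4718, -0.2467, 0.1277]
tool_rot: [-0.001, 0.999, 0.041, -0.017]
contact_force: [-1.9, 1.4, 7.6]
gripper_width: 0.295
```

Emit:
step_arm --pt "0 0 1.2 0"

```text
time: 13.5
tool_pos: [0.4719, -0.2467, 0.1276]
tool_rot: [-0.002, 0.999, 0.041, -0.017]
contact_force: [-3.9, 2.7, 8.7]
gripper_width: 0.301
```

Emit:
step_arm --pt "0 0 1.2 0"

```text
time: 13.6
tool_pos: [0.472, -0.2468, 0.1277]
tool_rot: [-0.002, 0.999, 0.041, -0.017]
contact_force: [-2.3, 2.0, 4.7]
gripper_width: 0.298
```

Emit:
step_arm --pt "0 0 0 0" --pt "0 0 0 0" --pt "0 0 0 0" --pt "0 0 0 0" --pt "0 0 0 0" --pt "0 0 0 0" --claw 90

```text
time: 14.2
tool_pos: [0.4731, -0.2476, 0.1285]
tool_rot: [-0.0, 0.999, 0.041, -0.015]
contact_force: [-0.3, 0.5, 0.5]
gripper_width: 0.9
```

```bash
python3 tip.py
```

```text
tip [ 0.4688 -0.2455  0.0146] err world mm [-0.9305  0.6621 -1.5847] horizontal err in tool [-0.8722 -0.7367  0.0282] tiltz [-0.0307 -0.0006 -0.9995] F [-0.2634  0.4995  0.493 ] 14.2 tq [ 0.0114  0.0435 -0.022 ]
```

Emit:
step_arm --pt "0 0 -10 0" --pt "0 0 -25 0" --pt "0 0 -30 0" --pt "0 0 -30 0" --pt "0 0 -30 0" --pt "0 0 -20 0" --pt "0 0 -10 0" --pt "0 0 0 0"

```text
time: 15.0
tool_pos: [0.4776, -0.2472, 0.2928]
tool_rot: [-0.0, 0.999, 0.041, -0.015]
contact_force: [1.1, 0.3, -0.2]
gripper_width: 0.9
```

```bash
python3 fine.py; python3 - <<'E'
from h import *
rel(.468,-.2447,.3)
im,d,K,T=look('wrist');P=cloud(d,K,T)
near=(abs(P[...,0]-.468)<.025)&(abs(P[...,1]+.2447)<.025)
for z0,z1 in((.174,.19),(.12,.17),(.1,.12)):
    m=near&(P[...,2]>z0)&(P[...,2]<z1);print(z0,m.sum(),P[m].mean(0) if m.any() else '',np.median(P[m][:,2]) if m.any() else '')
y=(abs(P[...,0]-.597)<.025)&(abs(P[...,1]+.267)<.025)&(P[...,2]>.165)&(P[...,2]<.19);print('yellow',P[y].mean(0),np.median(P[y][:,2]))
im,d,K,T=look('scene');f=np.load('scene0.npz')
df=np.abs(im.astype(int)-f['im']).max(2)>60
n,l,st,ce=cv2.connectedComponentsWithStats(df.astype(np.uint8));print([(s.tolist()) for s in st[1:] if s[4]>12])
for c in ('handle','flat_driver'):print(c,boxes_of('scene',c)[:1])
E
```

```text
r 22 [33.33397947 -0.3492033 ] centroid ang -0.6002026681267004
line slope deg -0.07747792914730936 icpt mm -0.30412756678781966 y at green -0.38999517416524615
g 14 [ 6.31346691e+01 -5.38633895e-02] centroid ang -0.04888192472862254
t 15.15 pos [ 0.4765 -0.2465  0.2893] yaw 4.74 tilt z [-0.0348  0.0024 -0.9994] j6 0.8811220639095947 F [-0.2897  0.0613 -0.7371] g 0.8987739356996395
delta tool mm [ -8.7222  -2.5338 -10.3875]
0.174 423 [ 0.4699 -0.2485  0.178 ] 0.17821801946459043
0.12 282 [ 0.4798 -0.2467  0.147 ] 0.14819265172566404
0.1 82 [ 0.4798 -0.2468  0.1104] 0.1106896848401148
yellow [ 0.5964 -0.2679  0.1764] 0.1776792278501417
[[34, 0, 20, 26, 249], [66, 0, 82, 89, 3920], [288, 0, 54, 48, 1779], [280, 29, 20, 24, 207], [304, 94, 8, 6, 14], [466, 100, 15, 33, 370], [295, 112, 10, 6, 13], [500, 114, 3, 11, 16], [136, 116, 22, 26, 175], [321, 118, 6, 6, 13], [95, 121, 40, 22, 283], [160, 127, 128, 44, 1780], [260, 134, 8, 6, 13], [341, 146, 5, 8, 29], [216, 174, 58, 47, 809], [254, 180, 55, 39, 1287], [300, 181, 25, 23, 200], [308, 193, 4, 13, 17], [199, 201, 16, 15, 107]]
handle [{'box': [129.4, 115.4, 14.5, 28.1], 'p': 0.74}]
flat_driver [{'box': [129.8, 117.8, 15.7, 29.1], 'p': 0.58}]
```

```bash
python3 -c "
from plant import *
print(job_done(), state()['time'])"
```

```text
the job is handed in; nothing more can be done
the job is handed in; nothing more can be done
```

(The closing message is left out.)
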